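# Gauge a printed blade and hold it in the scanner slot

### The job

Slide the caliper's moving jaw gently shut on the pink printed part, until its brass pad is pushed in by a few millimetres and the part is pressed against the fixed jaw. Then lift the part out of its nest, pass its blade down through the narrow slot in the orange guard of the optical gauge, and finish while holding it there: more than half of the blade (past the white line) below the guard's top, the part upright, its thick grip clear above the guard so that only the gripper carries it. Leave the mouse, the little figure and the glue bottle where they are.

Things in the scene. Friction and masses are not known exactly. Their poses are not given: they have to be found in the camera images.
- caliper: Fixed bench caliper, black base 130 x 270 x 12 mm, steel beam along its y. Origin on the table under the nest's centre; z up. Fixed jaw on the -y side: face at y = -5 mm, heights 30 to 50 mm (1 mm from a centred blade). Moving jaw on the +y side.
- nest (a point): Centre of the mouth of the pocket in the grey nest block (70 x 30 mm, top 27 mm above the table), axes the caliper's. The pocket, floor 12 mm above the table, holds the blade's lower 15 mm with 3 mm total clearance; blade width along x, thickness along y.
- carriage (a joint): Travel (m) of the black carriage with the moving jaw along the caliper's -y: grows as it shuts, 0 to 0.058. It stays where left (friction 1.5 N). At 0 the pad's face is 55 mm from the fixed jaw's, so it is shut on the 8 mm blade at about 0.047; going further pushes the sprung pad into the jaw.
- carriage_tab (a point): Grip point of the blue upright tab on the carriage, on its centre line, 83 mm above the table. Tab 24 (x) x 14 (y) mm, top 99 mm above the table; carriage top (with display glass) at 55 mm. The point lies 65 mm in +y and 30 mm in +x of the brass pad's face centre. Axes the caliper's.
- jaw_pad: Brass pad 20 (x) x 18 (z) mm, heights 31 to 49 mm, sprung in the moving jaw: gives up to 8 mm towards the caliper's +y, 1.2 N at first plus 1.2 N per mm. Origin: middle of its face, but at table height; axes the caliper's. 3 N (2 mm pushed in) or more registers; above 25 N is rough.
- coupon_center (a point): Centre of the pink part (100 mm tall, 30 to 65 g), half-way up; z up, x along the blade's width. Lower 60 mm: blade 40 (x) x 8 (y) mm, white line 30 mm above its lower end. Upper 40 mm: grip block 22 x 22 mm, centred 30 mm above this point. Half a turn about z is the same. Starts upright in the nest.
- slot (a point): Centre of the slot at the top face of the optical gauge's orange guard, 100 mm above the table. Slot 42 (x) x 10 (y) mm through a 6 mm thick guard, chamfered, white strips around it; below it the gauge (130 x 130 mm, fixed) is hollow down to 15 mm above the table. z up.
- gauge: The optical gauge itself, a fixed black box with orange guard on top; origin on the table right under the slot, axes as the slot's.
- coupon: The same pink part; origin at the centre of the blade's lower end, axes as coupon_center.
- mouse: Black computer mouse, 90 x 56 mm, 32 mm high (on or near a paper-thin blue mat); origin at the centre of its underside. Leave alone.
- figure: Small pink printed figure, 40 mm across its foot, 55 mm high; origin under its foot. Leave alone.
- glue: White glue bottle with blue cap, 34 mm across, 85 mm high, upright; origin under it. Leave alone.
Not all that is in view belongs to the job. What is shaped like the coupon but turquoise is not meant. What is shaped like the gauge but turquoise is not meant.

How it is judged:
By the outcome, as a careful person would: the job done as asked, in the order asked, and still so for the second after the job is handed in, while the arm keeps its last pose, push and grip.
It also fails if it takes over 61 s, if anything falls off the work surface, if the arm or the gripper's body presses on something with over 40 N, if the wrist force passes 120 N, or if a joint passes its speed limit or range.

### The arm

A 7-joint arm with a two-finger parallel gripper is mounted at the origin on the work surface. World frame = base frame: x ahead of the robot, y to its left, z up, the work surface at z = 0. Lengths are in m, angles in degrees, forces in N, time in s.
With the tool pointing down it reaches from about 0.425 to 0.875 m from the base axis. Payload 4.7 kg.
Tool frame: the origin (TCP) lies at the very end of the fingers, on their centre line; the grasp point (between the pads) lies env.tcp_to_grasp behind it (env.tcp_to_grasp is the distance from the TCP to the grasp point, in m); z points along the fingers, x is the direction in which the jaws open and shut, and the axes are right-handed (so a half turn about z gives the same grasp; the last joint's range is limited). The gripper opens to 87 mm and grips with 3 to 60 N. Pads are 19 mm wide; open, the fingers measure 117 mm over their backs; the gripper's body (75 mm by 190 mm) begins 51 mm behind the grasp point.
Start: joints at [-75.224, 18.392, -4.016, 83.108, 1.295, 78.541, -3.26], TCP at [0.157, 0.631, 0.223] pointing down, gripper open.
Joint ranges: [-163.93, 163.93], [-17.29, 119.83], [-79.2, 71.16], [3.27, 140.29], [-89.18, 269.18], [5.43, 117.66], [-154.24, 154.24]. Speed limits (degrees/s): [147.25, 147.25, 180, 180, 180, 180, 180].

### API

Orientations are given as [roll, pitch, yaw] about the fixed x, y, z axes, in that order (R = Rz(yaw) Ry(pitch) Rx(roll)).
In Python, from cell import env gives the robot as it stands. The module is installed in compiled form; this text tells all that it offers.
- The arm moves only by the tool send_rows, never from a script. Its argument "steps" is a list of rows, each a list of 3 entries, a list of its own where there are three numbers: the shift along the tool's x, y, z in m, then the turn, a rotation vector about the tool's x, y, z in rad, then the finger opening in m, from 0 to 0.087. A call has exactly 5 rows; each row is the pose to reach, as a shift and turn from the pose commanded when the call began, along the tool's axes at that moment; what a row does not reach only later rows make up. A row lasts 1/12 s, in which the tool goes at most 41.7 mm and 7.16 degrees, less where a joint would pass 70% of its speed; a pose out of reach is approached as far as the arm can. A call with a gripper value outside its range is refused whole. The fingers move at their own pace and stop on an object; "grip_force" is the grip in N (left out, the last holds). Time passes only in rows, so rows that repeat a pose let the fingers close, or fill a call up. It gives the time, the measured TCP pose, the force and the opening at its end, in the units of the state.
- env.get_obs(): the state, without advancing time (a new reading comes with each control period).
- env.read_camera(name): name is "side" or "top"; returns a dict with "pixels" (420x560x3 uint8, red, green, blue), "fx", "fy", "cx", "cy" (pixels), "position" and "rotation" of the camera in the world. Camera axes: x right, y up, looking along -z (the intrinsics and any distortion apply to the point x, -y, -z); pixel columns grow to the right and rows downward; lengths in m; the calibration is good to about 2 mm. A picture is of the moment at which its call begins. There is no depth.
- env.sign_off(): hands the job in, once; it reports no verdict.
The state is a dict: "time_s": time; "qpos": joint angles; "joint_velocities": joint speeds; "effort": joint torques, N m; "tool_pos": TCP position; "tool_rot": TCP orientation; "force": force on the tool from outside, world axes, zero at the start; "wrist_torque": the same for the moment, N m; "grip_width": finger opening in m.
Only numpy, scipy, OpenCV 4.12 (cv2) and the standard library are available. Lean on these libraries where they do the work, as an engineer would, in place of code of your own. Each camera call takes 0.05 s, during which the arm holds its last target.

## Working session

There is one attempt and no reset: what is moved stays moved. The work goes in short steps, Python scripts to look and compute and a tool call to move; the robot and the scene stay as the last step left them, time stands still between calls to the robot, and variables do not carry over. Pictures are saved under pics/ and viewed, and the job is handed in when it is done.

Besides the shell and the picture viewer there is one more tool, called after "Call:" as name(argument=value, ...), one argument or row to a line, values as JSON. send_rows: Moves the arm, as the interface text tells. Its arguments: {"type":"object","properties":{"steps":{"type":"array"},"grip_force":{"type":"number"}},"required":["steps"]}

```bash
mkdir -p pics; cat > h.py <<'E'
import numpy as np, cv2, json
from cell import env
def snap(n,fn):
    c=env.read_camera(n); cv2.imwrite(fn,cv2.cvtColor(c['pixels'],cv2.COLOR_RGB2BGR)); np.save('/tmp/%s.npy'%n,c,allow_pickle=True); return c
def load(n): return np.load('/tmp/%s.npy'%n,allow_pickle=True).item()
E
python3 - <<'E'
from h import *
for n in('side','top'):
    c=snap(n,f'pics/{n}0.png'); print({k:v for k,v in c.items() if k!='pixels'})
print(env.get_obs(), env.tcp_to_grasp)
E
```

```text
{'fx': 480.89268849440913, 'fy': 480.89268849440913, 'cx': 277.59402741902886, 'cy': 207.80705067202237, 'position': array([ 0.51757303, -0.6390961 ,  0.9140204 ]), 'rotation': array([37.88273558, -0.46285643, -6.73667684])}
{'fx': 525.7381173894528, 'fy': 525.7381173894528, 'cx': 274.31605508898303, 'cy': 212.46578463991858, 'position': array([0.35385857, 0.01835685, 1.35840119]), 'rotation': array([ 11.27711565,  -0.82077892, -90.33289893])}
{'time_s': 0.1, 'qpos': array([-75.22222676,  18.43490673,  -4.01381303,  83.16749413,
         1.29600171,  78.54137096,  -3.25926322]), 'joint_velocities': array([-0.03484876, -0.14284639, -0.03334771, -0.10237727, -0.01963585,
        0.05021963,  0.01179133]), 'effort': array([ 1.48802574e-04, -4.92573309e+01, -4.05510301e-01, -3.13397384e+01,
       -6.40103314e-02,  3.95294360e-02,  8.01801548e-05]), 'tool_pos': array([0.156871  , 0.63027675, 0.22157325]), 'tool_rot': array([1.79993011e+02, 9.84916463e-02, 7.60311119e+01]), 'force': array([-0.20375219,  0.46325883, -0.04202771]), 'wrist_torque': array([0.03447691, 0.00445654, 0.01463842]), 'grip_width': 0.08692417343696572} 0.0187
```

View pics/side0.png

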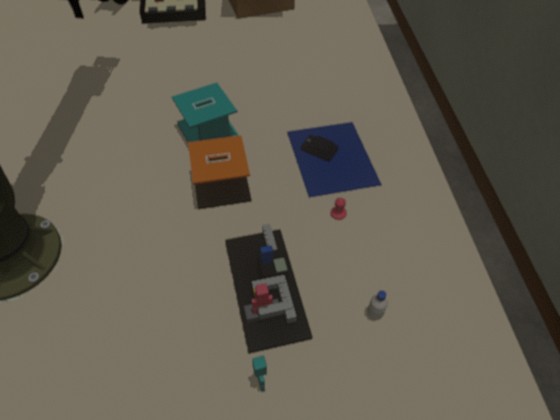

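View pics/top0.png

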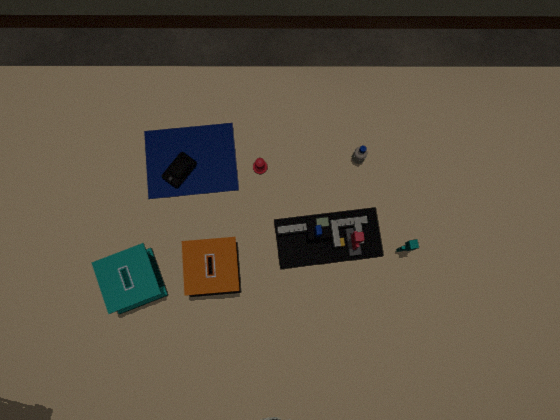

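The pink coupon is at top (357,238) and side (262,296), standing in the grey nest. The turquoise twin at top (407,245) is not meant. The orange gauge is at top (210,265) and side (218,158); the turquoise one at top (127,279) is not meant. I'll confirm this in enlarged crops.

```bash
python3 - <<'E'
from h import *
def crop(n,x0,y0,x1,y1,s):
    im=load(n)['pixels'][y0:y1,x0:x1,::-1]
    im=np.clip(255*(im/255.)**0.6,0,255).astype(np.uint8)
    im=cv2.resize(im,None,fx=s,fy=s,interpolation=cv2.INTER_CUBIC)
    for x in range((x0+9)//10*10,x1,10):
        cv2.line(im,(int((x-x0+.5)*s),0),(int((x-x0+.5)*s),6),(0,255,255),1)
        if x%20==0: cv2.putText(im,str(x),(int((x-x0+.5)*s)-10,18),0,.4,(0,255,255),1)
    for y in range((y0+9)//10*10,y1,10):
        cv2.line(im,(0,int((y-y0+.5)*s)),(6,int((y-y0+.5)*s)),(0,255,255),1)
        if y%20==0: cv2.putText(im,str(y),(8,int((y-y0+.5)*s)+4),0,.4,(0,255,255),1)
    return im
cv2.imwrite('pics/c1.png',crop('top',268,200,392,276,6))
a=crop('top',175,230,250,300,5);b=crop('side',180,130,260,210,5)
a=cv2.copyMakeBorder(a,0,50,0,0,cv2.BORDER_CONSTANT)
cv2.imwrite('pics/c2.png',np.hstack([a,b]))
cv2.imwrite('pics/c3.png',crop('side',220,220,315,350,4.6))
E
```

```text
(no output)
```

View pics/c1.png

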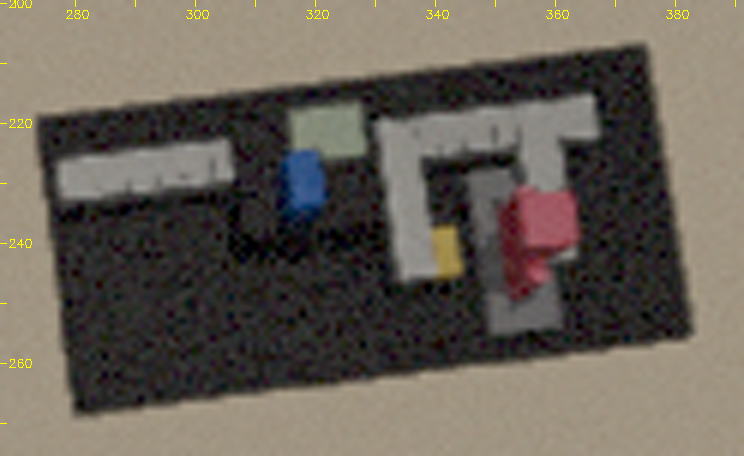

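View pics/c2.png

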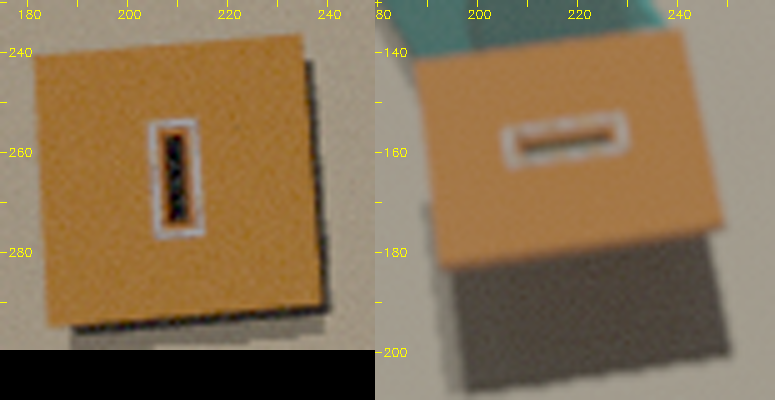

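View pics/c3.png

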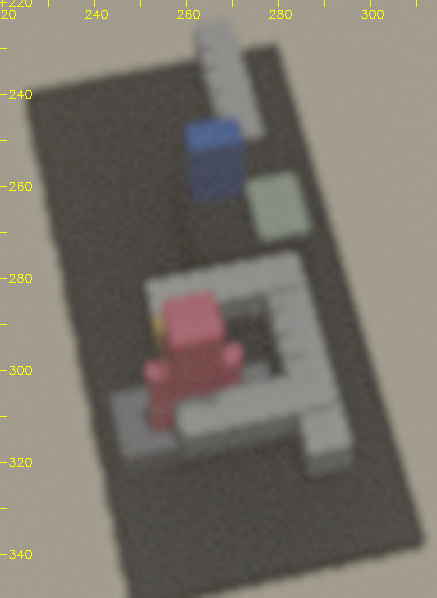

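The crops confirm it: the pink coupon stands in the nest and the orange-guarded gauge is the one with a slot and white frame. The moving jaw, with its brass pad at top (342,242), sits towards world +y. Next I'll fit the poses.

```bash
cat >> h.py <<'E'
from scipy.spatial.transform import Rotation as Ro
from scipy.optimize import least_squares
def cam(n):
    c=load(n); return c,Ro.from_euler('xyz',c['rotation'],degrees=True).as_matrix()
def proj(n,P):
    c,R=cam(n); q=(np.atleast_2d(P)-c['position'])@R
    return np.c_[c['fx']*q[:,0]/-q[:,2]+c['cx'], c['fy']*-q[:,1]/-q[:,2]+c['cy']]
def back(n,uv,z):
    c,R=cam(n); uv=np.atleast_2d(uv).astype(float)
    d=np.c_[(uv[:,0]-c['cx'])/c['fx'],-(uv[:,1]-c['cy'])/c['fy'],-np.ones(len(uv))]@R.T
    return c['position']+d*((z-c['position'][2])/d[:,2])[:,None]
E
python3 - <<'E'
from h import *
np.set_printoptions(precision=4,suppress=True)
def show(l,n,uv,z):
    p=back(n,uv,z); print(l,n,p[:,:2].tolist() if 0 else '\n',p[:,:2]); return p
def stat(p):
    print(' mean',p.mean(0)[:2],' sides',np.linalg.norm(np.roll(p,-1,0)-p,axis=1))
# base corners: (+y,+x),( -y,+x),(-y,-x),(+y,-x)
stat(show('base','top',[(274,219.5),(375.3,207),(383,255.5),(280.5,268.5)],.012))
stat(show('base','side',[(279.5,229.5),(311.5,338),(247.5,350.5),(225.5,240)],.012))
stat(show('guard','top',[(181.5,240.5),(234.5,236.5),(239,290.5),(184,294.5)],.1))
stat(show('guard','side',[(187.5,141.5),(240.5,135.5),(248.5,175.5),(192.5,183)],.1))
stat(show('white','top',[(204.2,254.2),(213.3,253.3),(215.2,276.2),(205.8,277.3)],.1))
stat(show('white','side',[(204.7,155.3),(229,151.7),(230.2,158.8),(205.8,163)],.1))
show('tabtop','top',[(318.3-1,226.8)],.099); show('tabtop','side',[(265.3,250-1.5)],.099)
stat(show('coup','top',[(353.5,232),(362.3,231.2),(363.6,239.7),(355,240.7)],.112))
stat(show('coup','side',[(255.5,284.5),(266,283),(268,293.3),(257.5,295)],.112))
show('pad top','top',[(342.3,242)],.049)
E
```

```text
base top 
 [[ 0.6036 -0.0016]
 [ 0.6361 -0.2676]
 [ 0.5083 -0.282 ]
 [ 0.4761 -0.0175]]
 mean [ 0.556  -0.1422]  sides [0.2681 0.1286 0.2665 0.1285]
base side 
 [[ 0.6041 -0.0062]
 [ 0.6353 -0.2722]
 [ 0.5085 -0.283 ]
 [ 0.4795 -0.0214]]
 mean [ 0.5568 -0.1457]  sides [0.2678 0.1273 0.2633 0.1255]
guard top 
 [[0.5365 0.2229]
 [0.5458 0.0954]
 [0.4165 0.0836]
 [0.4078 0.2133]]
 mean [0.4766 0.1538]  sides [0.1278 0.1298 0.13   0.1291]
guard side 
 [[0.4074 0.2131]
 [0.535  0.2199]
 [0.5439 0.0883]
 [0.418  0.0798]]
 mean [0.4761 0.1503]  sides [0.1278 0.1318 0.1261 0.1337]
white top 
 [[0.5031 0.1676]
 [0.5052 0.1459]
 [0.4505 0.1405]
 [0.448  0.1627]]
 mean [0.4767 0.1542]  sides [0.0219 0.055  0.0224 0.0554]
white side 
 [[0.4471 0.1626]
 [0.5043 0.1681]
 [0.5057 0.1448]
 [0.449  0.1376]]
 mean [0.4765 0.1533]  sides [0.0574 0.0234 0.0571 0.025 ]
tabtop top 
 [[ 0.569  -0.1055]]
tabtop side 
 [[ 0.5617 -0.1105]]
coup top 
 [[ 0.5538 -0.1911]
 [ 0.5557 -0.2124]
 [ 0.5351 -0.2148]
 [ 0.5327 -0.194 ]]
 mean [ 0.5443 -0.2031]  sides [0.0214 0.0208 0.0209 0.0213]
coup side 
 [[ 0.5345 -0.1969]
 [ 0.5545 -0.196 ]
 [ 0.5559 -0.2179]
 [ 0.5362 -0.2191]]
 mean [ 0.5453 -0.2075]  sides [0.0199 0.0219 0.0197 0.0223]
pad top top 
 [[ 0.5386 -0.1726]]
```

```bash
cat >> h.py <<'E'
def box(x,y,yaw,hx,hy,z0,z1):
    c,s=np.cos(yaw),np.sin(yaw)
    return np.array([[x+c*a*hx-s*b*hy,y+s*a*hx+c*b*hy,z] for a in(-1,1) for b in(-1,1) for z in(z0,z1)])
def hullc(n,P):
    h=cv2.convexHull(proj(n,P).astype(np.float32)); m=cv2.moments(h); return np.array([m['m10'],m['m01']])/m['m00'],m['m00']
def blob(mask,near):
    k,l,s,c=cv2.connectedComponentsWithStats(mask.astype(np.uint8)); i=min(range(1,k),key=lambda i:np.hypot(*(c[i]-near))-0.05*s[i,4]); return c[i],s[i,4],(l==i)
E
python3 - <<'E'
from h import *
np.set_printoptions(precision=4,suppress=True)
yaw=np.radians(7)
for n,nt,nc,ng in(('top',(317,230),(357,238),(210,265)),('side',(266,255),(262,296),(218,158))):
    im=load(n)['pixels'].astype(int); r,g,b=im[...,0],im[...,1],im[...,2]
    c,a,_=blob((b>r*1.5)&(b>g*1.3)&(b>45),nt)
    f=lambda p:hullc(n,box(p[0],p[1],yaw,.012,.007,.055,.099))[0]-c
    s=least_squares(f,[.565,-.107]); print(n,'tab',c,a,hullc(n,box(*s.x,yaw,.012,.007,.055,.099))[1],s.x)
    o=(r>g*1.25)&(r>b*1.6)&(g>b*1.2)&(r>90)
    c,a,m=blob(o,ng); 
    cn=cv2.findContours(m.astype(np.uint8),0,2)[0][0]; rr=cv2.moments(cn); h=cv2.convexHull(cn)
    mm=cv2.moments(h); c=np.array([mm['m10'],mm['m01']])/mm['m00']
    f=lambda p:hullc(n,box(p[0],p[1],np.radians(4.6),.065,.065,.094,.1))[0]-c
    s=least_squares(f,[.477,.153]); print(n,'gauge',c,mm['m00'],hullc(n,box(*s.x,np.radians(4.6),.065,.065,.094,.1))[1],s.x)
    # minAreaRect yaw from backprojected contour
    P=back(n,cn[:,0]+0.,.1)[:,:2]; print('  yaw',cv2.minAreaRect((P*1000).astype(np.float32)))
    p=(r>b*1.3)&(r>g*1.6)&(r>60); c,a,m=blob(p,nc)
    print('coupon',c,a)
E
```

```text
top tab [192.031  159.0754] 5253 97.52961195237003 [0.7474 0.2056]
top gauge [209.4194 265.4671] 2983.0 2981.5648816688918 [0.4771 0.1547]
  yaw ((476.49884033203125, 154.43966674804688), (131.95249938964844, 130.41014099121094), 4.341361045837402)
coupon [358.5862 235.7586] 87
side tab [334.17   161.2344] 3900 212.73642168124206 [ 0.7327 -0.0171]
side gauge [217.6481 159.054 ] 2319.0 2362.065705204848 [0.4769 0.1532]
  yaw ((477.0265197753906, 149.91465759277344), (131.21237182617188, 134.43496704101562), 4.223270893096924)
coupon [261.1878 296.989 ] 362
```

Call:
send_rows(
  steps=[
    [[0.0,0.0,0.0],[0,0,0],0.087],
    [[-0.03,-0.027,0],[0,0,-0.1],0.087],
    [[-0.06,-0.053,0],[0,0,-0.2],0.087],
    [[-0.06,-0.053,0],[0,0,-0.3],0.087],
    [[-0.06,-0.053,0],[0,0,-0.36],0.06],
  ],
  grip_force=15,
)

```text
time_s: 0.52
tool_pos: [0.0878, 0.5843, 0.2225]
tool_rot: [-180.0, 0.0, 97.2]
force: [-0.8, 0.6, -0.9]
grip_width: 0.0847
```

```bash
python3 - <<'E'
from h import *
np.set_printoptions(precision=4,suppress=True)
yaw=np.radians(7)
for n,w in(('top',(305,330,218,245)),('side',(252,280,238,272))):
    im=load(n)['pixels'].astype(int); r,g,b=im[...,0],im[...,1],im[...,2]
    m=(b>r*1.5)&(b>g*1.2)&(b>45); k=np.zeros_like(m); k[w[2]:w[3],w[0]:w[1]]=1; m&=k
    c,a,_=blob(m,((w[0]+w[1])/2,(w[2]+w[3])/2))
    f=lambda p:hullc(n,box(p[0],p[1],yaw,.012,.007,.055,.099))[0]-c
    s=least_squares(f,[.565,-.107]); print(n,'tab',c,a,hullc(n,box(*s.x,yaw,.012,.007,.055,.099))[1],s.x)
E
```

```text
top tab [318.3774 229.3962] 53 89.6839259385597 [ 0.5661 -0.1098]
side tab [266.0848 253.0182] 165 216.0727159786038 [ 0.5633 -0.1078]
```

Call:
send_rows(
  steps=[
    [[-0.0246,0.0318,0],[0,0,0],0.05],
    [[-0.0492,0.0636,0],[0,0,0],0.05],
    [[-0.0738,0.0954,0],[0,0,0],0.05],
    [[-0.0984,0.1272,0],[0,0,0],0.05],
    [[-0.123,0.159,0],[0,0,0],0.05],
  ],
)

```text
time_s: 0.93
tool_pos: [0.2645, 0.4803, 0.2225]
tool_rot: [180.0, -0.0, 96.7]
force: [0.5, 0.8, 0.3]
grip_width: 0.0556
```

Call:
send_rows(
  steps=[
    [[-0.0246,0.0318,0],[0,0,0],0.045],
    [[-0.0492,0.0636,0],[0,0,0],0.045],
    [[-0.0738,0.0954,0],[0,0,0],0.045],
    [[-0.1,0.127,0],[0,0,0],0.045],
    [[-0.135,0.14,0],[0,0,0],0.045],
  ],
)

```text
time_s: 1.35
tool_pos: [0.4214, 0.3629, 0.2222]
tool_rot: [179.9, -0.0, 96.6]
force: [0.9, -1.0, 0.6]
grip_width: 0.045
```

Call:
send_rows(
  steps=[
    [[-0.04,0.007,0],[0,0,0],0.045],
    [[-0.08,0.014,0],[0,0,0],0.045],
    [[-0.12,0.021,0],[0,0,0],0.045],
    [[-0.16,0.028,0],[0,0,0],0.045],
    [[-0.2,0.035,0],[0,0,0],0.045],
  ],
)

```text
time_s: 1.77
tool_pos: [0.476, 0.1671, 0.2225]
tool_rot: [180.0, -0.0, 96.7]
force: [1.2, 0.3, 0.2]
grip_width: 0.0448
```

Call:
send_rows(
  steps=[
    [[-0.04,0.008,0],[0,0,0],0.045],
    [[-0.08,0.016,0],[0,0,0],0.045],
    [[-0.12,0.024,0],[0,0,0],0.045],
    [[-0.16,0.032,0],[0,0,0],0.045],
    [[-0.2,0.04,0],[0,0,0],0.045],
  ],
)

```text
time_s: 2.18
tool_pos: [0.5389, -0.0267, 0.2227]
tool_rot: [180.0, -0.0, 96.7]
force: [1.0, 0.0, -0.3]
grip_width: 0.0452
```

Call:
send_rows(
  steps=[
    [[-0.035,0.007,0.0],[0,0,0],0.045],
    [[-0.07,0.013,0.02],[0,0,0],0.045],
    [[-0.083,0.0154,0.05],[0,0,0],0.045],
    [[-0.083,0.0154,0.09],[0,0,0],0.045],
    [[-0.083,0.0154,0.108],[0,0,-0.005],0.045],
  ],
)

```text
time_s: 2.6
tool_pos: [0.5611, -0.1069, 0.1102]
tool_rot: [-179.7, -0.0, 96.8]
force: [-0.1, 1.3, -0.6]
grip_width: 0.0449
```

```bash
cat >> h.py <<'E'
def crop(n,x0,y0,x1,y1,s,g=0.6):
    im=load(n)['pixels'][y0:y1,x0:x1,::-1]
    im=np.clip(255*(im/255.)**g,0,255).astype(np.uint8)
    im=cv2.resize(im,None,fx=s,fy=s,interpolation=cv2.INTER_CUBIC)
    for x in range((x0+9)//10*10,x1,10):
        cv2.line(im,(int((x-x0+.5)*s),0),(int((x-x0+.5)*s),6),(0,255,255),1)
        if x%20==0: cv2.putText(im,str(x),(int((x-x0+.5)*s)-10,18),0,.4,(0,255,255),1)
    for y in range((y0+9)//10*10,y1,10):
        cv2.line(im,(0,int((y-y0+.5)*s)),(6,int((y-y0+.5)*s)),(0,255,255),1)
        if y%20==0: cv2.putText(im,str(y),(8,int((y-y0+.5)*s)+4),0,.4,(0,255,255),1)
    return im
def pair(fn,A,B,s):
    snap('top','/tmp/t.png');snap('side','/tmp/s.png')
    a=crop('top',*A,s);b=crop('side',*B,s); h=max(a.shape[0],b.shape[0])
    f=lambda i:cv2.copyMakeBorder(i,0,h-i.shape[0],0,4,cv2.BORDER_CONSTANT)
    cv2.imwrite(fn,np.hstack([f(a),f(b)]))
    o=env.get_obs(); print(o['time_s'],o['tool_pos'],o['tool_rot'],o['force'],o['grip_width'])
E
python3 - <<'E'
from h import *
pair('pics/p1.png',(275,200,385,275),(215,200,325,330),3.6)
E
```

```text
2.7 [ 0.56045807 -0.10521871  0.11049106] [-1.79535987e+02 -6.42819767e-02  9.69099873e+01] [-0.16915323  0.38610998  0.40808898] 0.04490281543115611
```

View pics/p1.png

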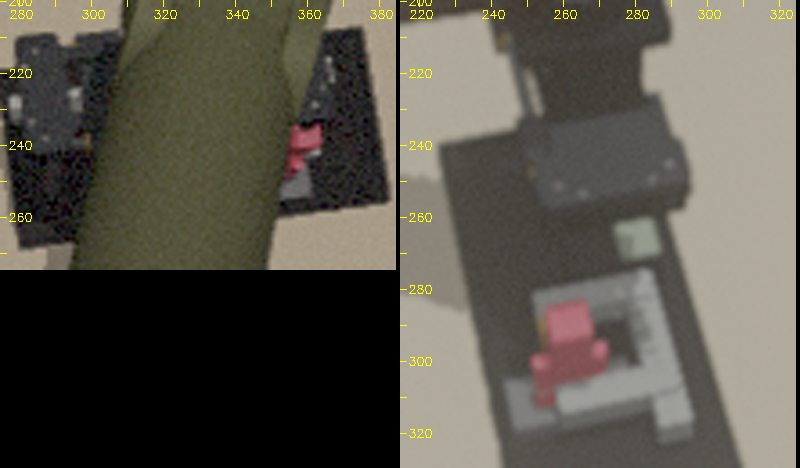

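The arm hides the tab in both views: the body covers it in top, the hand in side at (265,240). The coupon at side (570/…≈262,300) is untouched. I'm descending on the fitted tab position, with ±15 mm of clearance.

Call:
send_rows(
  steps=[
    [[-0.002,0.003,0.01],[0,0,0],0.045],
    [[-0.002,0.003,0.022],[0,0,0],0.045],
    [[-0.002,0.003,0.034],[0,0,0],0.045],
    [[-0.002,0.003,0.045],[0,0,0],0.045],
    [[-0.002,0.003,0.045],[0,0,0],0.045],
  ],
)

```text
time_s: 3.12
tool_pos: [0.5654, -0.1065, 0.0673]
tool_rot: [-179.8, -0.0, 97.0]
force: [-1.2, 1.5, -0.4]
grip_width: 0.0452
```

Call:
send_rows(
  steps=[
    [[0,0,0],[0,0,0],0.03],
    [[0,0,0],[0,0,0],0.022],
    [[0,0,0],[0,0,0],0.012],
    [[0,0,0],[0,0,0],0.008],
    [[0,0,0],[0,0,0],0.008],
  ],
)

```text
time_s: 3.53
tool_pos: [0.5673, -0.1071, 0.0701]
tool_rot: [179.9, -0.0, 96.9]
force: [-0.1, -0.2, -0.7]
grip_width: 0.0194
```

Call:
send_rows(
  steps=[
    [[0,0,0],[0,0,0],0.005],
    [[0,0,0],[0,0,0],0.005],
    [[0,0,0],[0,0,0],0.005],
    [[0,0,0],[0,0,0],0.005],
    [[0,0,0],[0,0,0],0.005],
  ],
)

```text
time_s: 3.95
tool_pos: [0.5673, -0.1074, 0.07]
tool_rot: [180.0, 0.0, 96.9]
force: [-0.7, -0.8, 3.6]
grip_width: 0.0139
```

```bash
python3 - <<'E'
from h import *
pair('pics/p2.png',(275,200,385,275),(215,200,325,330),3.6)
E
```

```text
4.05 [ 0.56733958 -0.10744185  0.07002413] [1.79946787e+02 2.14960316e-02 9.69347477e+01] [-1.11037834 -0.34805605  4.46236333] 0.014102716336965563
```

View pics/p2.png

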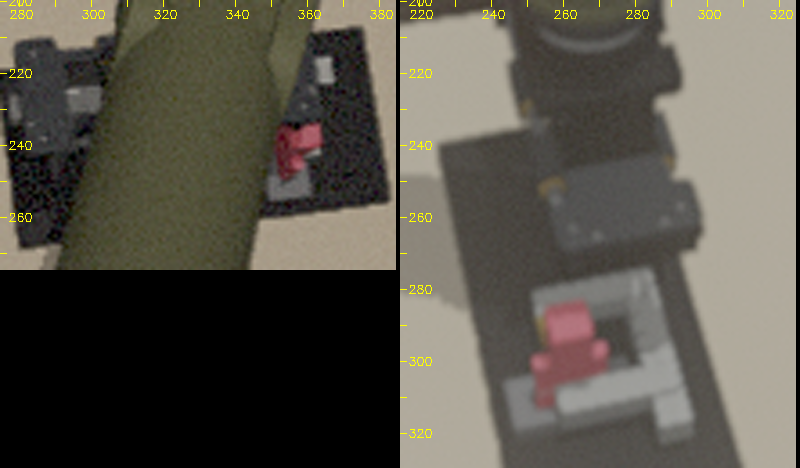

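Call:
send_rows(
  steps=[
    [[-0.004,0,0],[0,0,0],0.005],
    [[-0.008,0,0],[0,0,0],0.005],
    [[-0.012,0,0],[0,0,0],0.005],
    [[-0.016,0,0],[0,0,0],0.005],
    [[-0.018,0,0],[0,0,0],0.005],
  ],
)

```text
time_s: 4.47
tool_pos: [0.5694, -0.1245, 0.07]
tool_rot: [180.0, -0.1, 97.0]
force: [-0.4, 1.8, 5.5]
grip_width: 0.014
```

Call:
send_rows(
  steps=[
    [[-0.001,0,0],[0,0,0],0.005],
    [[-0.002,0,0],[0,0,0],0.005],
    [[-0.003,0,0],[0,0,0],0.005],
    [[-0.003,0,0],[0,0,0],0.005],
    [[-0.003,0,0],[0,0,0],0.005],
  ],
)

```text
time_s: 4.88
tool_pos: [0.5697, -0.1273, 0.07]
tool_rot: [180.0, -0.1, 97.0]
force: [-0.8, 1.3, 4.9]
grip_width: 0.0142
```

```bash
python3 - <<'E'
from h import *
pair('pics/p3.png',(275,200,385,275),(215,200,325,330),3.6)
E
```

```text
4.9833 [ 0.56966887 -0.12730032  0.0699861 ] [ 1.79981303e+02 -6.17673716e-02  9.69627045e+01] [-1.45576042  1.27248377  5.58927418] 0.01403807791083215
```

View pics/p3.png

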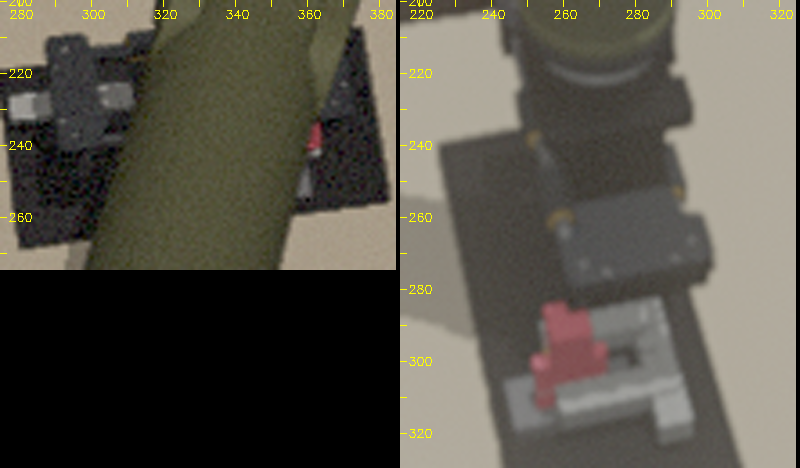

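The carriage follows the tab, and the gap at side (262,290) is narrowing. Friction reads about 1.6 N. About 5 mm remain to contact.

Call:
send_rows(
  steps=[
    [[-0.001,0,0],[0,0,0],0.005],
    [[-0.002,0,0],[0,0,0],0.005],
    [[-0.003,0,0],[0,0,0],0.005],
    [[-0.003,0,0],[0,0,0],0.005],
    [[-0.003,0,0],[0,0,0],0.005],
  ],
)

```text
time_s: 5.4
tool_pos: [0.57, -0.1302, 0.07]
tool_rot: [180.0, -0.1, 97.0]
force: [-1.2, 0.6, 6.3]
grip_width: 0.0137
```

Call:
send_rows(
  steps=[
    [[-0.001,0,0],[0,0,0],0.005],
    [[-0.002,0,0],[0,0,0],0.005],
    [[-0.002,0,0],[0,0,0],0.005],
    [[-0.002,0,0],[0,0,0],0.005],
    [[-0.002,0,0],[0,0,0],0.005],
  ],
)

```text
time_s: 5.82
tool_pos: [0.5703, -0.1322, 0.07]
tool_rot: [180.0, -0.1, 97.0]
force: [-1.5, 0.6, 6.1]
grip_width: 0.0137
```

Call:
send_rows(
  steps=[
    [[-0.0005,0,0],[0,0,0],0.005],
    [[-0.001,0,0],[0,0,0],0.005],
    [[-0.001,0,0],[0,0,0],0.005],
    [[-0.001,0,0],[0,0,0],0.005],
    [[-0.001,0,0],[0,0,0],0.005],
  ],
)

```text
time_s: 6.23
tool_pos: [0.5704, -0.133, 0.07]
tool_rot: [180.0, -0.1, 97.0]
force: [-1.0, 1.5, 5.8]
grip_width: 0.0139
```

Call:
send_rows(
  steps=[
    [[-0.0005,0,0],[0,0,0],0.005],
    [[-0.001,0,0],[0,0,0],0.005],
    [[-0.001,0,0],[0,0,0],0.005],
    [[-0.001,0,0],[0,0,0],0.005],
    [[-0.001,0,0],[0,0,0],0.005],
  ],
)

```text
time_s: 6.65
tool_pos: [0.5704, -0.1335, 0.07]
tool_rot: [180.0, -0.1, 97.0]
force: [-0.7, 1.5, 6.5]
grip_width: 0.0137
```

Call:
send_rows(
  steps=[
    [[-0.0005,0,0],[0,0,0],0.005],
    [[-0.001,0,0],[0,0,0],0.005],
    [[-0.001,0,0],[0,0,0],0.005],
    [[-0.001,0,0],[0,0,0],0.005],
    [[-0.001,0,0],[0,0,0],0.005],
  ],
)

```text
time_s: 7.07
tool_pos: [0.5705, -0.134, 0.07]
tool_rot: [-180.0, -0.2, 97.0]
force: [-1.7, 2.8, 7.3]
grip_width: 0.0141
```

Call:
send_rows(
  steps=[
    [[-0.0005,0,0],[0,0,0],0.005],
    [[-0.001,0,0],[0,0,0],0.005],
    [[-0.001,0,0],[0,0,0],0.005],
    [[-0.001,0,0],[0,0,0],0.005],
    [[-0.001,0,0],[0,0,0],0.005],
  ],
)

```text
time_s: 7.48
tool_pos: [0.5706, -0.1346, 0.07]
tool_rot: [-180.0, -0.2, 97.0]
force: [-3.1, 3.3, 6.6]
grip_width: 0.014
```

```bash
python3 - <<'E'
from h import *
pair('pics/p4.png',(275,200,385,275),(215,200,325,330),3.6)
E
```

```text
7.5833 [ 0.57057653 -0.13465648  0.07001582] [-179.9867319    -0.18571257   97.01533519] [-1.59450879  3.39894975  6.76788352] 0.01412476074036697
```

View pics/p4.png

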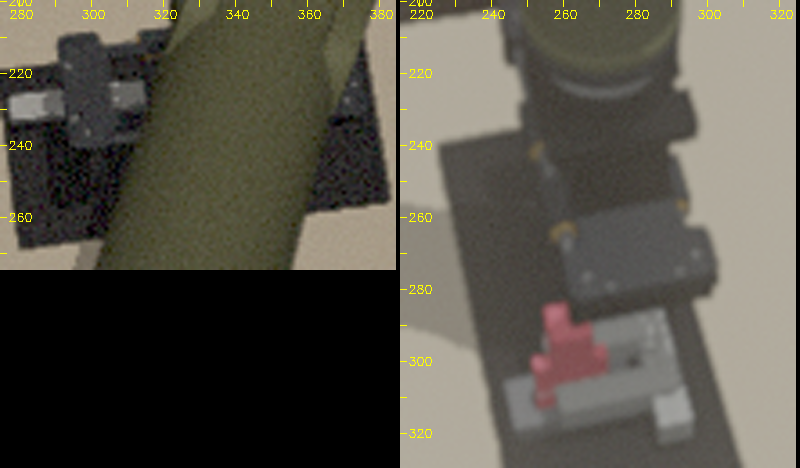

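Call:
send_rows(
  steps=[
    [[-0.0005,0,0],[0,0,0],0.005],
    [[-0.001,0,0],[0,0,0],0.005],
    [[-0.0015,0,0],[0,0,0],0.005],
    [[-0.0015,0,0],[0,0,0],0.005],
    [[-0.0015,0,0],[0,0,0],0.005],
  ],
)

```text
time_s: 8.0
tool_pos: [0.5707, -0.1355, 0.07]
tool_rot: [-180.0, -0.2, 97.0]
force: [-2.5, 3.9, 7.4]
grip_width: 0.0137
```

Call:
send_rows(
  steps=[
    [[-0.0005,0,0],[0,0,0],0.005],
    [[-0.001,0,0],[0,0,0],0.005],
    [[-0.0015,0,0],[0,0,0],0.005],
    [[-0.0015,0,0],[0,0,0],0.005],
    [[-0.0015,0,0],[0,0,0],0.005],
  ],
)

```text
time_s: 8.42
tool_pos: [0.5708, -0.1364, 0.07]
tool_rot: [-180.0, -0.3, 97.1]
force: [-2.8, 5.4, 8.3]
grip_width: 0.014
```

Call:
send_rows(
  steps=[
    [[-0.0005,0,0],[0,0,0],0.005],
    [[-0.001,0,0],[0,0,0],0.005],
    [[-0.0015,0,0],[0,0,0],0.005],
    [[-0.0015,0,0],[0,0,0],0.005],
    [[-0.0015,0,0],[0,0,0],0.005],
  ],
)

```text
time_s: 8.83
tool_pos: [0.5709, -0.1373, 0.0699]
tool_rot: [-179.9, -0.3, 97.1]
force: [-3.5, 7.2, 7.2]
grip_width: 0.0138
```

Along the caliper's y the pull is about 7.6 N. Less the friction, that is about 6 N on the pad, and the tab has moved 3.9 mm past contact, so both agree on about 4 mm pushed in. I'll hold briefly, then release.

Call:
send_rows(
  steps=[
    [[0,0,0],[0,0,0],0.005],
    [[0,0,0],[0,0,0],0.005],
    [[0,0,0],[0,0,0],0.005],
    [[0,0,0],[0,0,0],0.005],
    [[0,0,0],[0,0,0],0.005],
  ],
)

```text
time_s: 9.25
tool_pos: [0.5709, -0.1373, 0.07]
tool_rot: [-179.9, -0.3, 97.1]
force: [-3.0, 6.2, 8.9]
grip_width: 0.0137
```

Call:
send_rows(
  steps=[
    [[0,0,0],[0,0,0],0.02],
    [[0.001,0,0],[0,0,0],0.03],
    [[0.002,0,0],[0,0,0],0.04],
    [[0.004,0,0],[0,0,0],0.045],
    [[0.004,0,0],[0,0,0],0.045],
  ],
)

```text
time_s: 9.67
tool_pos: [0.5702, -0.1376, 0.0691]
tool_rot: [-180.0, 0.0, 96.9]
force: [0.1, 0.4, -1.0]
grip_width: 0.0385
```

Call:
send_rows(
  steps=[
    [[0.001,0,-0.01],[0,0,0],0.045],
    [[0.001,0,-0.03],[0,0,0],0.045],
    [[0.001,0,-0.06],[0,0,0],0.045],
    [[0.001,0,-0.09],[0,0,0],0.045],
    [[0.001,0,-0.12],[0,0,0],0.045],
  ],
)

```text
time_s: 10.08
tool_pos: [0.5701, -0.137, 0.1914]
tool_rot: [-180.0, 0.0, 96.9]
force: [0.4, -0.8, 0.3]
grip_width: 0.0447
```

Call:
send_rows(
  steps=[
    [[0.03,-0.005,-0.01],[0,0,0],0.045],
    [[0.07,-0.01,-0.01],[0,0,0],0.045],
    [[0.11,-0.01,-0.01],[0,0,0],0.045],
    [[0.15,-0.01,-0.01],[0,0,0],0.045],
    [[0.16,-0.01,-0.01],[0,0,0],0.045],
  ],
)

```text
time_s: 10.5
tool_pos: [0.5403, 0.0291, 0.2002]
tool_rot: [180.0, -0.2, 97.4]
force: [-0.1, 0.9, -0.4]
grip_width: 0.0449
```

```bash
python3 - <<'E'
from h import *
pair('pics/p5.png',(320,200,385,275),(225,240,320,340),5)
E
```

```text
10.6 [0.54099681 0.02462346 0.20012362] [ 1.79963931e+02 -5.22051709e-02  9.72913541e+01] [ 0.30623821 -1.32415242  0.26142306] 0.04519993528982641
```

View pics/p5.png

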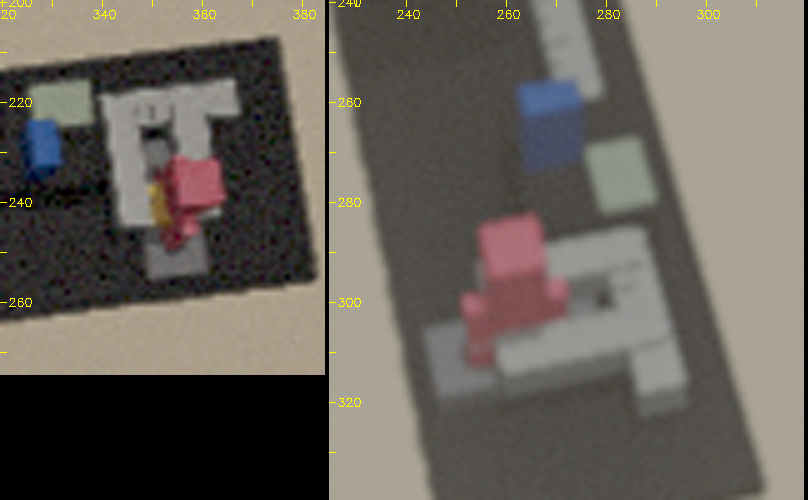

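```bash
python3 - <<'E'
from h import *
np.set_printoptions(precision=4,suppress=True)
p=back('top',[(354.3,232),(362.3,231),(364,239.8),(355.7,240.7)],.112);print(p,p.mean(0))
p=back('side',[(254.6,284.2),(265.8,282.3),(267.8,291.8),(256.8,294.3)],.112);print(p,p.mean(0))
# hull fit of pink mask upper: block only top face via bright threshold
for n,w in(('top',(345,370,225,255)),('side',(245,275,278,318))):
    im=load(n)['pixels'].astype(int); r,g,b=im[...,0],im[...,1],im[...,2]
    m=((r>g*1.5)&(r>60)).astype(np.uint8); k=np.zeros_like(m); k[w[2]:w[3],w[0]:w[1]]=1; m&=k
    best=None
    yaw=np.radians(7)
    S=8
    M=cv2.resize(m[w[2]:w[3],w[0]:w[1]],None,fx=S,fy=S,interpolation=cv2.INTER_NEAREST)
    def cost(p):
        A=np.zeros_like(M)
        for B in (box(p[0],p[1],yaw,.011,.011,.072,.112),box(p[0],p[1],yaw,.02,.004,.027,.072)):
            q=(proj(n,B)+.5-[w[0],w[2]])*S-.5   # pixel centre convention: pixel i covers i..i+1
            cv2.fillConvexPoly(A,cv2.convexHull(q.round().astype(np.int32)),1)
        return (A&M).sum()/((A|M).sum())
    g=[(cost((x,y)),x,y) for x in np.arange(.535,.556,.0005) for y in np.arange(-.215,-.195,.0005)]
    print(n,M.sum()/64,max(g))
E
```

```text
[[ 0.5538 -0.1931  0.112 ]
 [ 0.5562 -0.2124  0.112 ]
 [ 0.5348 -0.2157  0.112 ]
 [ 0.5327 -0.1957  0.112 ]] [ 0.5444 -0.2042  0.112 ]
[[ 0.5329 -0.1961  0.112 ]
 [ 0.5542 -0.1944  0.112 ]
 [ 0.5559 -0.2147  0.112 ]
 [ 0.5351 -0.2176  0.112 ]] [ 0.5445 -0.2057  0.112 ]
top 117.0 (np.float64(0.6161320835841431), np.float64(0.544499999999999), np.float64(-0.205))
side 380.0 (np.float64(0.7709193368717646), np.float64(0.5449999999999989), np.float64(-0.2045))
```

Call:
send_rows(
  steps=[
    [[-0.04,-0.004,0],[0,0,0],0.045],
    [[-0.08,-0.008,0],[0,0,0],0.045],
    [[-0.12,-0.012,0],[0,0,0],0.045],
    [[-0.16,-0.016,0],[0,0,0],0.045],
    [[-0.195,-0.02,0],[0,0,0],0.045],
  ],
)

```text
time_s: 11.02
tool_pos: [0.5439, -0.1805, 0.2004]
tool_rot: [180.0, 0.1, 96.7]
force: [0.7, -0.0, 0.1]
grip_width: 0.0449
```

Call:
send_rows(
  steps=[
    [[-0.02,-0.003,0],[0,0,0],0.045],
    [[-0.03,-0.003,0.02],[0,0,0],0.045],
    [[-0.03,-0.003,0.05],[0,0,0],0.045],
    [[-0.03,-0.003,0.07],[0,0,0],0.045],
    [[-0.03,-0.003,0.07],[0,0,0],0.045],
  ],
)

```text
time_s: 11.43
tool_pos: [0.5418, -0.2067, 0.1257]
tool_rot: [-179.6, -0.1, 96.7]
force: [-0.9, 0.5, 0.0]
grip_width: 0.0449
```

```bash
python3 - <<'E'
from h import *
pair('pics/p6.png',(310,200,385,275),(225,220,320,340),4.5)
E
```

```text
11.5333 [ 0.54482878 -0.20669037  0.12980992] [-1.79930387e+02  4.67541324e-02  9.68143870e+01] [ 0.29054679 -0.20703523  0.73198665] 0.04482878855229372
```

View pics/p6.png

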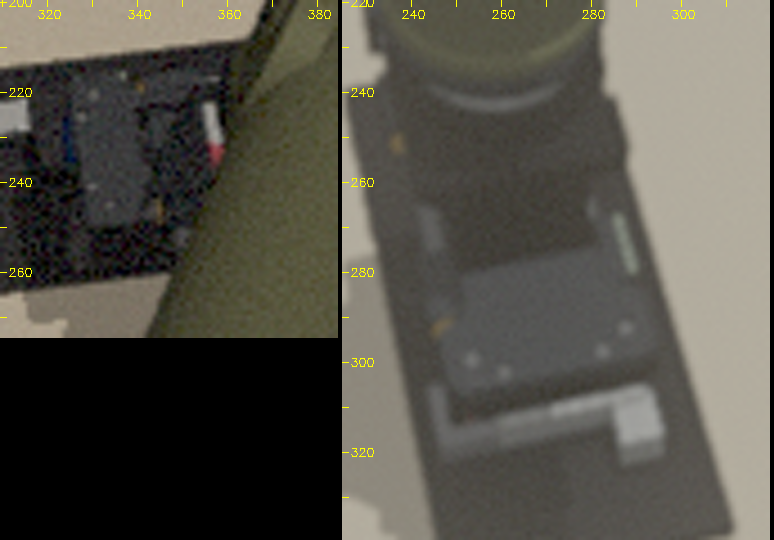

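The hand hides the coupon in both views, with only a sliver of pink at top (356,233). The TCP is within 2 mm of target, so I'm descending.

Call:
send_rows(
  steps=[
    [[0.001,0,0.012],[0,0,-0.003],0.045],
    [[0.001,0,0.025],[0,0,-0.003],0.045],
    [[0.001,0,0.04],[0,0,-0.003],0.045],
    [[0.001,0,0.055],[0,0,-0.003],0.045],
    [[0.001,0,0.057],[0,0,-0.003],0.045],
  ],
)

```text
time_s: 11.95
tool_pos: [0.5439, -0.203, 0.0699]
tool_rot: [-179.8, -0.1, 97.2]
force: [-0.3, -0.4, 0.6]
grip_width: 0.0451
```

Call:
send_rows(
  steps=[
    [[0,0,0],[0,0,0],0.035],
    [[0,0,0],[0,0,0],0.03],
    [[0,0,0],[0,0,0],0.025],
    [[0,0,0],[0,0,0],0.021],
    [[0,0,0],[0,0,0],0.018],
  ],
  grip_force=10,
)

```text
time_s: 12.37
tool_pos: [0.5462, -0.2044, 0.0735]
tool_rot: [179.9, 0.1, 97.1]
force: [0.7, -1.6, -0.4]
grip_width: 0.022
```

Call:
send_rows(
  steps=[
    [[0,0,0],[0,0,0],0.015],
    [[0,0,0],[0,0,0],0.015],
    [[0,0,0],[0,0,0],0.015],
    [[0,0,0],[0,0,0],0.015],
    [[0,0,0],[0,0,0],0.015],
  ],
  grip_force=20,
)

```text
time_s: 12.78
tool_pos: [0.5461, -0.2045, 0.0733]
tool_rot: [179.9, 0.1, 97.1]
force: [0.8, -2.3, 4.5]
grip_width: 0.0218
```

Call:
send_rows(
  steps=[
    [[0,0,-0.004],[0,0,0],0.015],
    [[0,0,-0.009],[0,0,0],0.015],
    [[0,0,-0.015],[0,0,0],0.015],
    [[0,0,-0.022],[0,0,0],0.015],
    [[0,0,-0.03],[0,0,0],0.015],
  ],
  grip_force=25,
)

```text
time_s: 13.2
tool_pos: [0.545, -0.2038, 0.1029]
tool_rot: [-179.9, -0.0, 97.1]
force: [0.5, 0.1, -0.2]
grip_width: 0.0218
```

Call:
send_rows(
  steps=[
    [[0,0,-0.015],[0,0,0],0.015],
    [[0,0,-0.035],[0,0,0],0.015],
    [[0,0,-0.055],[0,0,0],0.015],
    [[0,0,-0.075],[0,0,0],0.015],
    [[0,0,-0.09],[0,0,0],0.015],
  ],
)

```text
time_s: 13.62
tool_pos: [0.5458, -0.2034, 0.195]
tool_rot: [179.9, -0.0, 97.1]
force: [0.0, 0.5, 0.0]
grip_width: 0.0217
```

Call:
send_rows(
  steps=[
    [[0.02,-0.001,0],[0,0,0.01],0.015],
    [[0.05,-0.003,0],[0,0,0.02],0.015],
    [[0.085,-0.006,0],[0,0,0.03],0.015],
    [[0.12,-0.008,0],[0,0,0.04],0.015],
    [[0.155,-0.01,0],[0,0,0.047],0.015],
  ],
)

```text
time_s: 14.03
tool_pos: [0.5155, -0.0495, 0.1934]
tool_rot: [180.0, -0.1, 94.4]
force: [1.3, 1.3, -0.7]
grip_width: 0.0222
```

Call:
send_rows(
  steps=[
    [[0.035,-0.005,0],[0,0,0],0.015],
    [[0.07,-0.01,0],[0,0,0],0.015],
    [[0.1,-0.014,0],[0,0,0],0.015],
    [[0.125,-0.017,0],[0,0,0],0.015],
    [[0.14,-0.02,0],[0,0,0],0.015],
  ],
)

```text
time_s: 14.45
tool_pos: [0.4843, 0.0908, 0.1933]
tool_rot: [-180.0, -0.1, 94.7]
force: [0.2, -0.9, -0.1]
grip_width: 0.0219
```

```bash
python3 - <<'E'
from h import *
pair('pics/p7.png',(170,220,290,300),(170,90,270,210),3.4)
E
```

```text
14.55 [0.48439749 0.09051094 0.19313387] [-1.79974141e+02 -1.01474926e-01  9.47812076e+01] [ 0.69641481  0.39065936 -0.78659777] 0.021883066705863992
```

View pics/p7.png

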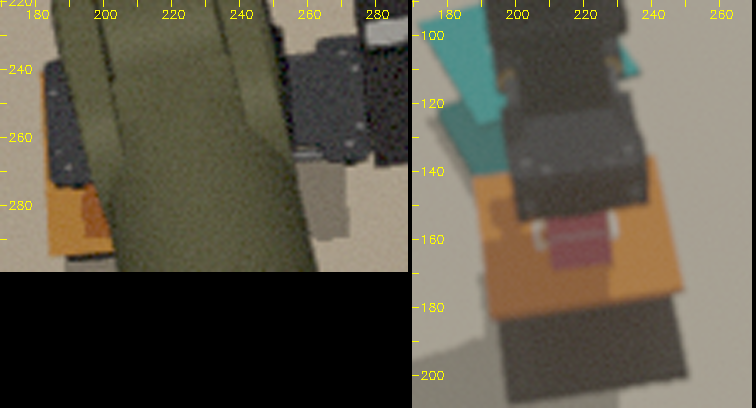

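Call:
send_rows(
  steps=[
    [[0.02,-0.001,0],[0,0,0.002],0.015],
    [[0.045,-0.002,0],[0,0,0.004],0.015],
    [[0.06,-0.0023,0.005],[0,0,0.004],0.015],
    [[0.0635,-0.0023,0.015],[0,0,0.004],0.015],
    [[0.0635,-0.0023,0.022],[0,0,0.004],0.015],
  ],
)

```text
time_s: 14.97
tool_pos: [0.4782, 0.1496, 0.1698]
tool_rot: [-180.0, 0.0, 94.3]
force: [-0.2, 0.0, -0.8]
grip_width: 0.022
```

Call:
send_rows(
  steps=[
    [[0,0,0],[0,0,0],0.015],
    [[0,0,0],[0,0,0],0.015],
    [[0,0,0],[0,0,0],0.015],
    [[0,0,0],[0,0,0],0.015],
    [[0,0,0],[0,0,0],0.015],
  ],
)

```text
time_s: 15.38
tool_pos: [0.4788, 0.1492, 0.171]
tool_rot: [180.0, -0.0, 94.1]
force: [-0.4, 0.3, -0.3]
grip_width: 0.0217
```

```bash
python3 - <<'E'
from h import *
snap('side','pics/s8.png'); cv2.imwrite('pics/p8.png',crop('side',180,115,260,190,9,.5))
o=env.get_obs(); print(o['time_s'],o['tool_pos'],o['tool_rot'],o['force'],o['grip_width'],o['qpos'])
x,y,z=o['tool_pos']
print(proj('side',box(x,y,np.radians(o['tool_rot'][2]-90),.02,.004,z-.0613,z-.0313)))
print('slot pred',proj('side',box(.477,.154,np.radians(4.4),.021,.005,.1,.1))[::2])
E
```

```text
15.4333 [0.47875739 0.14943814 0.17097752] [ 1.79959626e+02 -1.77896764e-02  9.41518858e+01] [ 0.03870925  0.45369916 -0.3492057 ] 0.021408965264589918 [-40.13637785   1.82197073  20.25619888 108.53249051  -0.67898791
  69.71577126  74.49720784]
[[209.65318555 157.75076602]
 [208.27608292 148.48127737]
 [209.29382525 155.28281244]
 [207.91499623 146.00063614]
 [226.93698588 155.47628166]
 [225.94206426 146.19896115]
 [226.50469845 153.02893766]
 [225.50479563 143.73946711]]
slot pred [[208.89077678 159.68636436]
 [208.43141067 156.62292756]
 [226.8746303  157.25450053]
 [226.32153726 154.2182693 ]]
```

View pics/p8.png

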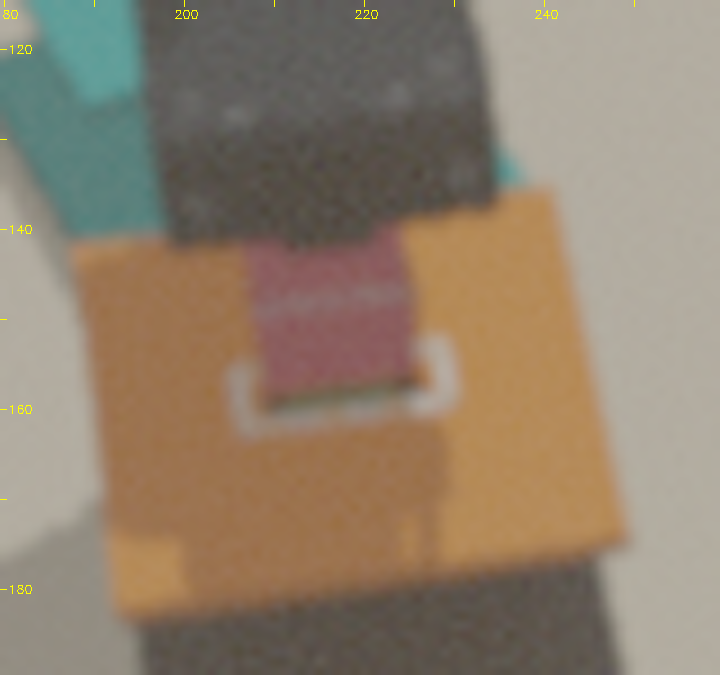

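Call:
send_rows(
  steps=[
    [[0.002,0,0],[0,0,0],0.015],
    [[0.004,0,0.002],[0,0,0],0.015],
    [[0.0055,0,0.005],[0,0,0],0.015],
    [[0.0055,0,0.005],[0,0,0],0.015],
    [[0.0055,0,0.005],[0,0,0],0.015],
  ],
)

```text
time_s: 15.85
tool_pos: [0.4777, 0.1555, 0.1652]
tool_rot: [-180.0, 0.0, 94.2]
force: [0.3, -0.8, 0.4]
grip_width: 0.0219
```

```bash
cp /tmp/side.npy /tmp/side_prev.npy; python3 - <<'E'
from h import *
snap('side','pics/s9.png'); cv2.imwrite('pics/p9.png',crop('side',195,135,240,175,16,.5))
o=env.get_obs(); print(o['time_s'],o['tool_pos'],o['tool_rot'],o['force'],o['grip_width'])
x,y,z=o['tool_pos']
print(proj('side',box(x,y,np.radians(o['tool_rot'][2]-90),.02,.004,z-.0613,z-.0313)))
E
```

```text
15.9 [0.47789257 0.15535553 0.16537769] [-1.79983377e+02  1.14763724e-02  9.42116337e+01] [ 0.14142777  0.19187134 -0.27618622] 0.021932161776843862
[[209.45144159 157.62790918]
 [208.07998532 148.42322061]
 [209.09191779 155.17845905]
 [207.71871803 145.96128124]
 [226.61128661 155.35737229]
 [225.61656275 146.14491573]
 [226.1799071  152.92834101]
 [225.18025582 143.70392394]]
```

View pics/p9.png

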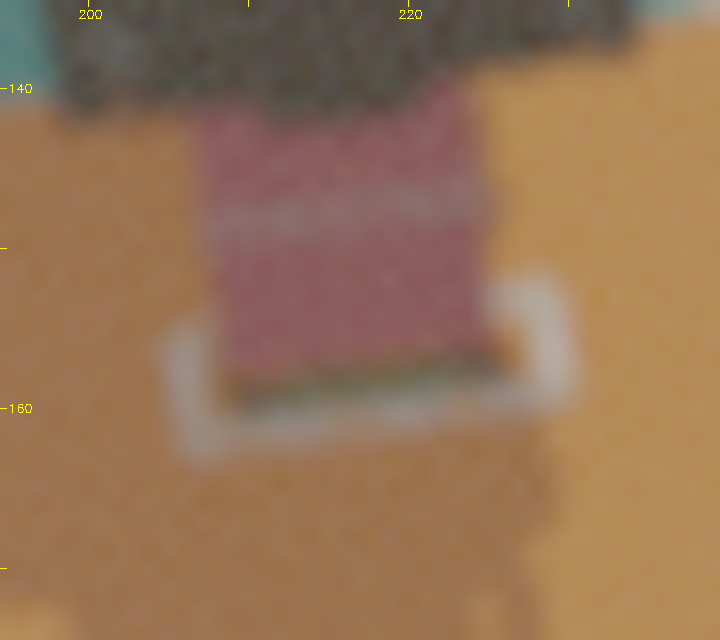

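```bash
cat > edge.py <<'E'
from h import *
def edges(fn):
    im=cv2.imread(fn).astype(float)[...,::-1]; im=cv2.GaussianBlur(im,(0,0),0.7)
    f=(im[...,1]-im[...,2])/im.sum(2)  # orange high, pink ~<0, white ~ small
    return im,f
if __name__=='__main__':
    import sys
    im,f=edges(sys.argv[1])
    np.set_printoptions(precision=2,suppress=True,linewidth=200)
    f2=im[...,0]/im[...,1]
    for v in range(142,166): print(v,(f[v,202:234]*100).round().astype(int))
    print()
    for v in range(142,166): print(v,(f2[v,202:234]*10).round().astype(int))
E
python3 edge.py pics/s9.png
```

```text
142 [12 13 14 12  9  4  1  0  1  2  3  4  4  4  3  3  2  1  1  0  1  4 10 16 19 19 19 19 19 19 19 19]
143 [14 15 15 14 10  5  1  0  0  1  1  1  1  1  1  1  1  1  1  0  0  3  8 15 19 19 19 19 19 19 19 19]
144 [15 16 16 15 11  5  1  0  0  0  0  0  0  0  0  0  0  0  0  0  0  2  7 14 18 19 19 19 19 19 19 19]
145 [16 16 16 16 12  6  1  0  0  0  0  0  0  0  1  0  0  0  0  0  0  2  6 13 18 19 19 19 19 19 19 19]
146 [16 16 16 16 13  7  2  0  0  0  0  0  0  0  1  0  0  0  1  1  1  1  5 11 17 19 19 19 19 19 19 19]
147 [16 16 16 16 13  8  3  0  0  0  0  1  1  1  1  1  1  1  1  1  1  1  4 10 16 19 19 19 19 19 19 19]
148 [15 16 16 16 14  8  3  1  0  0  1  1  1  1  1  1  1  1  1  1  1  1  4 10 16 19 19 19 19 19 18 19]
149 [16 16 16 16 14  9  4  1  0  1  0  0  0  1  0  0  0  0  1  1  0  1  4 12 17 19 19 19 19 19 19 19]
150 [16 16 16 16 14 10  5  1  0  0  0  0  0  0  0  0  0  0  0  0  0  1  5 12 17 18 19 19 19 19 19 19]
151 [16 16 16 15 15 12  6  1  0  0  0  0  0  0  0  0  0  0  0  0 -1  0  4 11 15 15 15 16 18 19 19 19]
152 [16 17 16 15 15 13  7  2  0  0  0  0  0  0  0  0  0  0  0  0 -1  0  3  7 10 
[... 3096 characters left out ...]
 15 13 14 15 16 16 15 14 13 12 12 12 12 12 12 11 12 12 13 13 13 13 13 13 13 14 16 17 17]
160 [19 18 18 15 13 13 14 15 14 13 12 12 12 12 13 13 12 12 12 12 13 14 14 14 14 14 14 14 15 16 17 17]
161 [19 18 18 16 14 13 13 14 13 13 12 12 13 13 14 14 14 14 14 14 15 15 16 16 16 16 16 16 17 17 17 17]
162 [19 19 18 17 14 13 14 14 14 14 14 14 14 15 16 16 16 16 16 17 17 18 18 18 18 18 18 17 17 17 17 17]
163 [18 19 18 17 16 15 15 16 16 16 16 16 17 17 17 18 18 18 18 18 18 18 19 18 18 19 18 18 17 17 17 17]
164 [18 19 19 18 17 17 17 17 18 18 18 18 18 18 18 18 18 18 19 19 19 19 18 18 19 19 18 18 18 17 17 17]
165 [19 19 18 18 18 18 19 19 18 18 19 19 19 19 19 19 18 19 19 19 19 18 18 18 19 18 18 18 17 17 17 17]
```

The blade's lower edge is at side (217.0,157.3) and the slot centre at about (217.5,157.5). Allowing for the 4 mm still to drop, I need about +1.3 mm in x and −0.3 mm in y. I'll go down gently and watch the force.

Call:
send_rows(
  steps=[
    [[-0.0003,0.0007,0],[0,0,0],0.015],
    [[-0.0003,0.0013,0],[0,0,0],0.015],
    [[-0.0003,0.0013,0.001],[0,0,0],0.015],
    [[-0.0003,0.0013,0.002],[0,0,0],0.015],
    [[-0.0003,0.0013,0.003],[0,0,0],0.015],
  ],
)

```text
time_s: 16.32
tool_pos: [0.4793, 0.1551, 0.1625]
tool_rot: [180.0, -0.0, 94.2]
force: [-1.3, 0.8, -0.3]
grip_width: 0.0219
```

Call:
send_rows(
  steps=[
    [[0,0,0.001],[0,0,0],0.015],
    [[0,0,0.002],[0,0,0],0.015],
    [[0,0,0.003],[0,0,0],0.015],
    [[0,0,0.004],[0,0,0],0.015],
    [[0,0,0.004],[0,0,0],0.015],
  ],
)

```text
time_s: 16.73
tool_pos: [0.4799, 0.1545, 0.1595]
tool_rot: [179.9, 0.0, 94.2]
force: [0.7, -1.2, 0.3]
grip_width: 0.0217
```

Call:
send_rows(
  steps=[
    [[0,0,0.001],[0,0,0],0.015],
    [[0,0,0.002],[0,0,0],0.015],
    [[0,0,0.003],[0,0,0],0.015],
    [[0,0,0.004],[0,0,0],0.015],
    [[0,0,0.005],[0,0,0],0.015],
  ],
)

```text
time_s: 17.15
tool_pos: [0.4793, 0.1545, 0.1532]
tool_rot: [-180.0, 0.1, 94.2]
force: [-0.4, -3.2, 0.8]
grip_width: 0.0216
```

```bash
python3 - <<'E'
from h import *
snap('side','pics/s10.png'); cv2.imwrite('pics/p10.png',crop('side',195,135,240,175,16,.5))
o=env.get_obs(); print(o['time_s'],o['tool_pos'],o['tool_rot'],o['force'],o['wrist_torque'],o['grip_width'])
E
```

```text
17.2 [0.47924377 0.15456675 0.15306512] [-1.79974032e+02  5.19912564e-02  9.41859592e+01] [ 1.01622093 -1.96690124 -1.17892939] [-0.7614883  -0.10712636  0.07794193] 0.021775311990345592
```

View pics/p10.png

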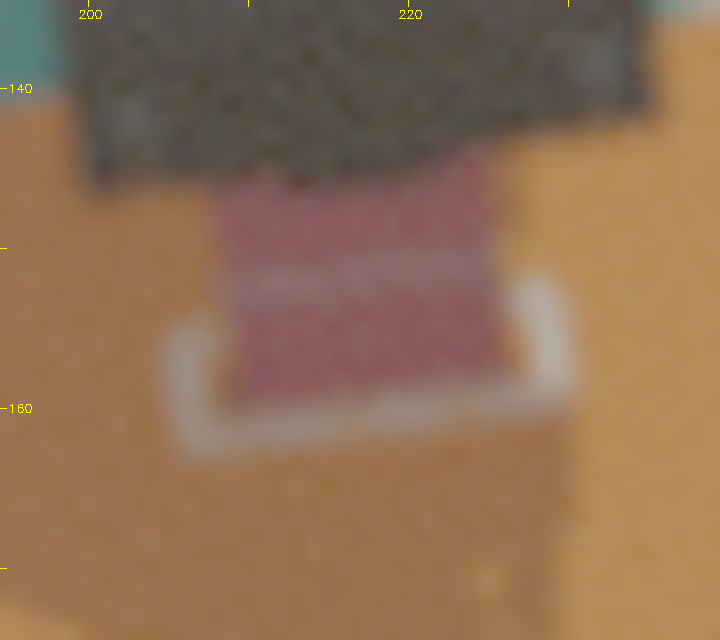

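The blade is entering the slot: dark gap gone, and the front strip is just below it at side (217,160). A side force of −2 N in y means it rubs on the slot's +y edge, so I'm shifting −0.8 mm and continuing.

Call:
send_rows(
  steps=[
    [[-0.0005,0,0],[0,0,0],0.015],
    [[-0.0008,0,0.001],[0,0,0],0.015],
    [[-0.0008,0,0.003],[0,0,0],0.015],
    [[-0.0008,0,0.005],[0,0,0],0.015],
    [[-0.0008,0,0.007],[0,0,0],0.015],
  ],
)

```text
time_s: 17.62
tool_pos: [0.4794, 0.1544, 0.1464]
tool_rot: [180.0, -0.0, 94.2]
force: [-0.2, -1.4, 0.1]
grip_width: 0.0223
```

Call:
send_rows(
  steps=[
    [[0,0,0.002],[0,0,0],0.015],
    [[0,0,0.004],[0,0,0],0.015],
    [[0,0,0.006],[0,0,0],0.015],
    [[0,0,0.008],[0,0,0],0.015],
    [[0,0,0.008],[0,0,0],0.015],
  ],
)

```text
time_s: 18.03
tool_pos: [0.4791, 0.1544, 0.138]
tool_rot: [-180.0, -0.0, 94.2]
force: [0.1, -1.7, -1.4]
grip_width: 0.022
```

Call:
send_rows(
  steps=[
    [[-0.0005,0,0.002],[0,0,0],0.015],
    [[-0.0008,0,0.004],[0,0,0],0.015],
    [[-0.0008,0,0.007],[0,0,0],0.015],
    [[-0.0008,0,0.01],[0,0,0],0.015],
    [[-0.0008,0,0.012],[0,0,0],0.015],
  ],
)

```text
time_s: 18.45
tool_pos: [0.4792, 0.1537, 0.1261]
tool_rot: [-180.0, -0.0, 94.2]
force: [-1.0, -0.3, -0.3]
grip_width: 0.0217
```

Call:
send_rows(
  steps=[
    [[0,0,0.002],[0,0,0],0.015],
    [[0,0,0.005],[0,0,0],0.015],
    [[0,0,0.0075],[0,0,0],0.015],
    [[0,0,0.0095],[0,0,0],0.015],
    [[0,0,0.0095],[0,0,0],0.015],
  ],
)

```text
time_s: 18.87
tool_pos: [0.4792, 0.1534, 0.1166]
tool_rot: [-180.0, 0.0, 94.2]
force: [0.8, -0.7, -1.1]
grip_width: 0.0216
```

Call:
send_rows(
  steps=[
    [[0,0,0],[0,0,0],0.015],
    [[0,0,0],[0,0,0],0.015],
    [[0,0,0],[0,0,0],0.015],
    [[0,0,0],[0,0,0],0.015],
    [[0,0,0],[0,0,0],0.015],
  ],
)

```text
time_s: 19.28
tool_pos: [0.4796, 0.1536, 0.1172]
tool_rot: [180.0, -0.0, 94.2]
force: [-0.3, -0.8, 0.1]
grip_width: 0.0219
```

```bash
python3 - <<'E'
from h import *
snap('side','pics/s11.png'); cv2.imwrite('pics/p11.png',crop('side',180,115,260,190,9,.5))
o=env.get_obs(); print(o['time_s'],o['tool_pos'],o['tool_rot'],o['force'],o['wrist_torque'],o['grip_width'])
E
```

```text
19.3333 [0.47951472 0.15353678 0.11716376] [ 1.79988193e+02 -7.61643346e-03  9.41972019e+01] [-0.38195049 -0.12956238 -0.8571344 ] [ 0.01652834 -0.00122758 -0.01330157] 0.021630457005057658
```

View pics/p11.png

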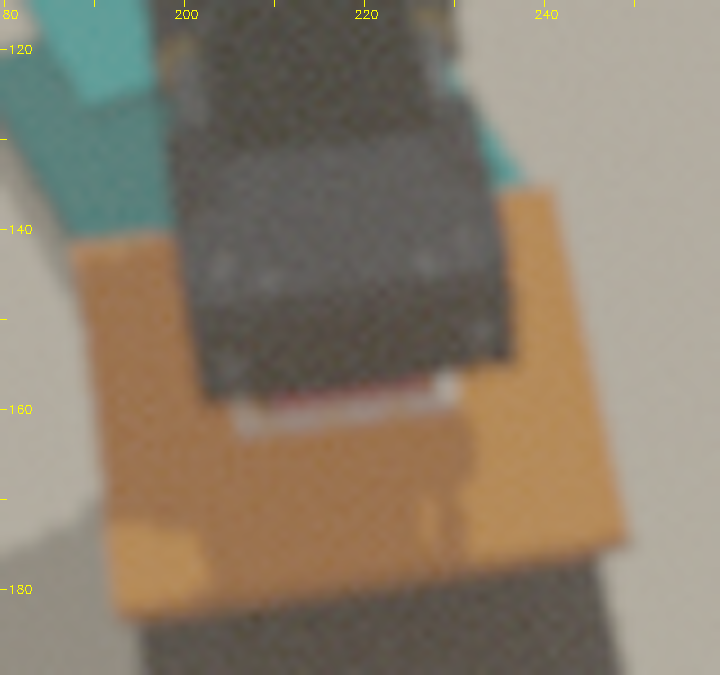

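View pics/s11.png

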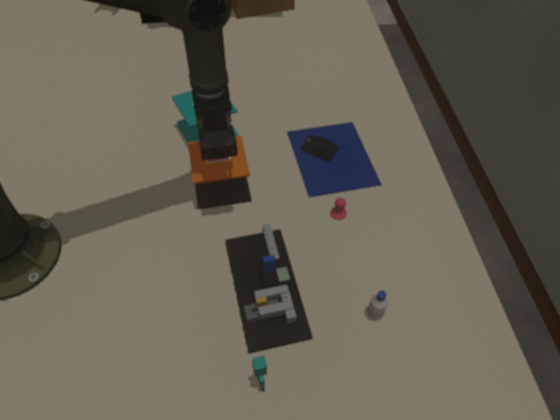

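The blade is down in the slot: a pink strip just behind the front white strip at side (218,158), the white line out of sight. The mouse (320,147), figure (339,207) and glue (379,303) are where they were. Forces are about zero, so I'm handing in.

```bash
python3 - <<'E'
from h import *
print(env.sign_off()); o=env.get_obs(); print(o['time_s'],o['tool_pos'],o['force'])
E
```

```text
the job is handed in; nothing more can be done
None
the job is handed in; nothing more can be done
```

The job is handed in at about 19.3 s of the 61 s allowed, with the blade held in the orange gauge's slot; the hand-in reports no verdict.

- **Caliper:** I gripped the blue tab and slid the carriage shut, until it was about 4 mm past first contact with about 6 N on the pad. The force rise and the distance agreed. The pad's spring eased the carriage back when I let go, so it now rests only lightly.
- **Lift and slot:** I gripped the pink part by its block at 22 mm and lifted it from the nest. While entering the slot the blade rubbed its edge with about 3 N, which I eased by shifting about 1.6 mm.
- **Final state:**
  - By the arm's height reading, about 44 mm of the 60 mm blade is below the guard's top.
  - The grip block's underside is about 16 mm above the guard.
  - The tool is vertical to within 0.1°.
  - The force on the tool is about 1 N or less, so only the gripper carries the part.
- **Other objects:** in the last side picture the mouse, figure and glue bottle are where they were.

**Not confirmed:** the hand hides most of the part in the last picture, so the blade depth comes from the arm's height reading. The camera and the arm disagreed by about 2 mm sideways, so I aligned the blade to the slot in the picture and then by feel.

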